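# Lock the bayonet cap on the spring canister

## Task

Close the open canister with its bayonet cap: set the cap on the lock ring, let its three lugs drop through the ring's gaps, then press it down against the spring and turn it clockwise until the lugs are past the ring's lip, and let go so that they spring up into their pockets and the cap stays locked and level. Feel your way: never force the cap against the canister (a firm push of 10 to 20 N is plenty, 40 N bends it), and leave the tape measure, the tape roll and the hex key where they are.

Things in the scene. Friction and masses are not known exactly. Their poses are not given: they have to be found in the camera images.
- plug_cap: Loose bare-aluminium bayonet cap, 0.12 kg, upright on the worktop. Origin: centre of its underside, z up. A round plug 46 mm across, 18 mm high; three lugs at its foot (6 mm thick from the underside up, 24 degrees wide, outer radius 33 mm) at 0, +120 and -120 degrees from its x axis.
- cap_grip (a point): Middle of the cap's grip bar, 32 mm above the cap's origin, axes as the cap. The bar is 14 mm wide (y), runs along x from -22 to +22.5 mm and from 14 mm below to 13 mm above this point; its slimmer rounded end (+x) lies over a lug. Fingertips may bear on the flat plug top 14 mm below this point, on both sides of the bar.
- canister: Steel canister fixed to the worktop by its 130 x 130 x 12 mm plywood foot. Origin: centre of the foot's underside, z up; a small wire handle on its side at -x. A grey knurled lock ring, 89 mm across, forms its mouth. The ring cannot be turned, but its setting differs every time and is not measured: its three gaps are centred at 0, +120, -120 degrees from x plus an unknown -32 to +32 degrees.
- mouth (a point): Centre of the mouth at the lock ring's top, 82 mm above the worktop, axes as the canister. Height of the cap's origin over it: 0 with the lugs on top of the lip; -5.5 mm dropped in the gaps, on the sprung plate (4 N, then 0.6 N more per mm); below -14 mm (9 N) to pass under the lip's lands; -17 mm at the bottom (11 N); -10 mm when locked. the gaps are found by eye or by turning the lightly pressed cap.
- ring_axis (a point): Point on the mouth's axis 8 mm below the ring's top. The lip inside the ring reaches from radius 25 to 35 mm. Clockwise from above, from a gap's middle: gap to 17 degrees; land 8 mm thick to 29; pocket (ceiling 4 mm below the ring's top) to 69; then a solid stop. Turn the cap 49 degrees clockwise for the pockets' middle, about 57 to the stop. Anticlockwise a solid stop at 17.
- masking_tape: Bystander: roll of masking tape, 94 mm across, 24 mm high, lying flat on the worktop; origin at the centre of its underside.
- tape_measure: Bystander: tape measure, 60 x 80 x 64 mm, on the worktop; origin at the centre of its underside.
- hex_key: Bystander: black hex key, 108 x 57 x 6 mm, lying on the worktop; origin at the centre of its underside.
Mind the look-alikes: they are no part of the job. Of the things shaped like the plug_cap, the aluminium one is meant.

How it is judged:
By the outcome, as a careful person would: the job done as asked, in the order asked, and still so for the second after the job is handed in, with the robot touching nothing.
It also fails if it takes over 61 s, if anything falls off the work surface, if the arm or the gripper's body presses on something with over 40 N, if the wrist force passes 120 N, or if a joint passes its speed limit or range.

## Robot

A 7-joint arm with a two-finger parallel gripper is mounted at the origin on a cart in front of the work surface, level with it; the furniture and walls round the work are solid. World frame = base frame: x ahead of the robot, y to its left, z up, the work surface at z = 0. Lengths are in mm, angles in rad, forces in N, time in s.
With the tool pointing down it reaches from about 425 to 875 mm from the base axis. Payload 4.7 kg.
Tool frame: the origin (TCP) lies between the finger pads; the fingertips stand manip.tips_ahead ahead of it and the grasp point (between the pads) lies 3 mm ahead of it (manip.tips_ahead is the distance from the TCP to the fingertips, in mm); z points along the fingers, y is the direction in which the jaws open and shut (so a half turn about z gives the same grasp; the last joint's range is limited). The gripper opens to 87 mm and grips with 3 to 60 N. Pads are 19 mm wide; open, the fingers measure 117 mm over their backs; the gripper's body (75 mm by 190 mm) begins 51 mm behind the grasp point.
Start: joints at [-1.09, 0.321, -0.07, 1.45, 0.023, 1.371, -0.057], TCP at [292.548, 580.465, 244.587] pointing down, gripper open.
Joint ranges: [-2.86, 2.86], [-0.3, 2.09], [-1.38, 1.24], [0.06, 2.45], [-1.56, 4.7], [0.09, 2.05], [-2.69, 2.69]. Speed limits (rad/s): [2.57, 2.57, 3.14, 3.14, 3.14, 3.14, 3.14].

## Interface

Orientations are given as a unit quaternion [w, x, y, z].
In Python, from cell import status, vision, manip gives the robot as it stands.
- The arm moves only by the tool jog_arm, never from a script. Its argument "motion" is a list of rows, each a list of 7 numbers: the shift along the tool's x, y, z normalised to -1 to 1, where 1 is 0.75 m, then the turn, a rotation vector about the tool's x, y, z normalised to -1 to 1, where 1 is 0.12 rad, then the closure in counts, from 0 (fully open) to 255 (shut). A call has 1 to 10 rows; each row shifts and turns the commanded pose from where the row before left it, along the tool's axes as they then stand; what a row does not reach is not made up. A row lasts 1/8 s, in which the tool goes at most 62.5 mm and 10.7 degrees, less where a joint would pass 70% of its speed; a pose out of reach is approached as far as the arm can. A call with a number of a shift or a turn outside -1 to 1 is refused whole. A call with a gripper value outside its range is refused whole. The fingers move at their own pace and stop on an object; the grip force is fixed at half the most. Time passes only in rows, so rows that do not move let the fingers close. It gives the time, the measured TCP pose, the force and the opening at its end, in the units of the state.
- status.get_state(): the state, without advancing time (a new reading comes with each control period).
- vision.grab_frame(name): name is "side" or "top" or "wrist"; returns the picture (420x560x3 uint8, red, green, blue); there is no depth.
- vision.camera_model(name): a dict with "intrinsics" (3x3 intrinsics, pixels), "view" (4x4, takes a point from world to camera coordinates). Camera axes: x right, y down, z forward; pixel columns grow to the right and rows downward; lengths in mm; the calibration is good to about 2 mm. A picture is of the moment at which its call begins: read the wrist's pose just before it. camera_model takes no time and is no camera call; for the wrist camera it gives the pose at the moment of the call.
- manip.hand_in(): hands the job in, once; it reports no verdict.
Trained networks look in the newest picture that a camera, given by its name, has taken for a name from the list of things; names that differ only in an ending like _2 or _b are one class to them, and where a whole thing is asked for, a point or a joint stands for the part that bears it (a point fixed in the world has none). Each returns a list of dicts, best first, with "conf" (0 to 1); they miss things now and then, are a little off and sometimes report something else, mostly with a low value. They report only what shows in the picture. A call takes as long as a camera call. They do not tell look-alikes from the thing itself.
- vision.find_in(label, camera): "extent" ([left, top, right, bottom] in pixels, round what is visible of it).
- vision.landmark_of(label, camera): "at" ([column, row] in pixels: a listed point, or the origin of a listed thing).
The state is a dict: "t": time; "joints": joint angles; "joint_velocities": joint speeds; "effort": joint torques, N m; "ee_pos": TCP position; "tool_rot": TCP orientation; "force": force on the tool from outside, world axes, zero at the start; "wrist_torque": the same for the moment, N m; "width": finger opening in mm.
Only numpy, scipy, OpenCV 4.12 (cv2) and the standard library are available. Lean on these libraries where they do the work, as an engineer would, in place of code of your own. Each camera call takes 0.05 s, during which the arm holds its last target. There are 200 camera calls.

## Working session

There is one attempt and no reset: what is moved stays moved. The work goes in short steps, Python scripts to look and compute and a tool call to move; the robot and the scene stay as the last step left them, time stands still between calls to the robot, and variables do not carry over. Pictures are saved under pics/ and viewed, about 8 in all and at most 12, crops included, and the job is handed in when it is done.

Besides the shell and the picture viewer there is one more tool, called after "Call:" by a JSON object that holds its "fn" and its "kwargs", one argument or row to a line. jog_arm: Moves the arm, as the interface text tells. Scaled input: -1 to 1 covers 0.75 m each way for a shift and 0.12 rad each way for a turn. Its arguments: {"type":"object","properties":{"motion":{"type":"array","items":{"type":"array","items":{"type":"number"}}}},"required":["motion"]}

```bash
mkdir -p pics; ls
cat > h.py <<'E'
import numpy as np, cv2
from cell import status, vision, manip
def grab(cam,fn=None):
    im=vision.grab_frame(cam)
    if fn: cv2.imwrite('pics/'+fn,im[:,:,::-1])
    return im
def ray(cam,px,z):
    m=vision.camera_model(cam);K=np.array(m['intrinsics']);V=np.array(m['view'])
    R=V[:3,:3];c=-R.T@V[:3,3]
    d=R.T@np.linalg.solve(K,[px[0],px[1],1]); return c+d*(z-c[2])/d[2]
def proj(cam,p):
    m=vision.camera_model(cam);K=np.array(m['intrinsics']);V=np.array(m['view'])
    q=K@(V[:3,:3]@np.array(p)+V[:3,3]); return q[:2]/q[2]
E
python3 - <<'E'
from h import *
s=status.get_state(); print(s, manip.tips_ahead)
a=grab('top');b=grab('side')
cv2.imwrite('pics/a.png',cv2.resize(np.vstack([a]),(784,588))[:,:,::-1]);cv2.imwrite('pics/b.png',cv2.resize(b,(784,588))[:,:,::-1])
for cam in('top','side'):
  for l,z in(('plug_cap',0),('cap_grip',32),('canister',0),('mouth',82),('masking_tape',0),('tape_measure',0),('hex_key',0)):
    for r in vision.landmark_of(l,cam)[:4]: print(cam,l,np.round(r['at']),round(r['conf'],2),ray(cam,r['at'],z).round(0))
E
```

```text
pics
{'t': 0.0, 'joints': array([-1.0899082 ,  0.32182434, -0.0701026 ,  1.45168097,  0.02259458,
        1.37080005, -0.05690022]), 'joint_velocities': array([-1.56498582e-03, -6.67516279e-04,  6.72373744e-04,  1.37407742e-03,
       -1.24944234e-03,  7.00507447e-05,  1.19392242e-03]), 'effort': array([-1.42706158e-03, -4.91296828e+01, -4.04959833e-01, -3.12529635e+01,
       -6.41540461e-02,  4.37186623e-02,  2.04994844e-04]), 'ee_pos': array([292.31207391, 579.98444622, 243.45774931]), 'tool_rot': array([-1.79578781e-04,  2.31258231e-01,  9.72891928e-01, -9.45795397e-04]), 'force': array([ 0.01928117,  1.07439085, -0.50742598]), 'wrist_torque': array([0.003047  , 0.03876066, 0.00768914]), 'width': 87.4479837198214} 22.0
top plug_cap [291. 161.] 0.84 [642.  61.   0.]
top plug_cap [304. 212.] 0.83 [518.  27.   0.]
top cap_grip [307. 212.] 0.74 [516.  21.  32.]
top cap_grip [292. 158.] 0.58 [643.  59.  32.]
top canister [217. 190.] 0.84 [568. 238.   0.]
top mouth [215. 184.] 0.75 [577. 235.  82.]
top masking_tape [214. 132.] 0.79 [711. 249.   0.]
top masking_tape [305. 212.] 0.51 [518.  25.   0.]
top tape_measure [327. 270.] 0.73 [380. -30.   0.]
side plug_cap [284. 236.] 0.74 [522.  23.   0.]
side plug_cap [220. 255.] 0.72 [644.  67.   0.]
side plug_cap [180. 334.] 0.51 [705. 247.   0.]
side cap_grip [351. 214.] 0.75 [390.   7.  32.]
side cap_grip [217. 243.] 0.65 [647.  71.  32.]
side cap_grip [281. 221.] 0.55 [527.  16.  32.]
side canister [264. 324.] 0.61 [572. 239.   0.]
side mouth [260. 283.] 0.67 [576. 229.  82.]
side masking_tape [179. 333.] 0.92 [706. 246.   0.]
side tape_measure [352. 214.] 0.57 [378. -32.   0.]
side hex_key [367. 264.] 0.61 [379. 115.   0.]
```

View pics/a.png

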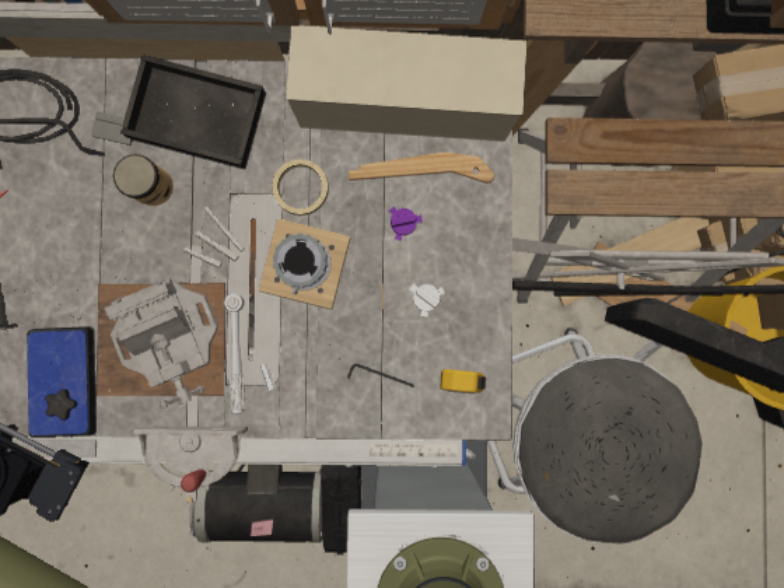

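View pics/b.png

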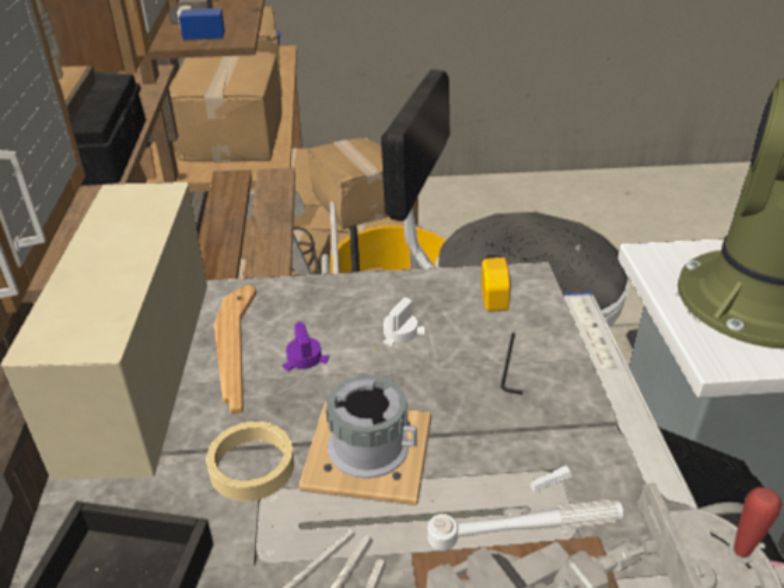

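The aluminium cap is the grey-white one, at top view (427,297) and side view (402,325). The purple one is the look-alike. The canister is near (570,238). I'll go above the canister first to see the ring's gaps.

Call:
{"fn": "jog_arm", "kwargs": {
  "motion": [
    [-0.067,-0.03,0,0,0,0,0],
    [-0.067,-0.03,0,0,0,0,0],
    [-0.067,-0.03,0,0,0,0,0],
    [-0.067,-0.03,0,0,0,0,0],
    [-0.067,-0.03,0,0,0,0,0],
    [-0.067,-0.03,0,0,0,0,0],
    [-0.067,-0.03,0,0,0,0,0],
    [-0.067,-0.03,0,0,0,0,0],
    [0,0,0,0,0,0,0]
  ]
}}

```text
t: 1.92
ee_pos: [573.8, 232.4, 244.7]
tool_rot: [0.001, 0.236, 0.972, -0.001]
force: [-0.6, 0.3, -0.2]
width: 86.8
```

Run:
```python
from h import *
s=status.get_state(); print(s['ee_pos'],s['tool_rot'])
V=np.array(vision.camera_model('wrist')['view']);print((-V[:3,:3].T@V[:3,3]).round(),V[:3,:3].round(2))
grab('wrist','w1.png')
for l,z in(('mouth',82),('canister',0),('ring_axis',74)):
  for r in vision.landmark_of(l,'wrist')[:4]: print(l,np.round(r['at']),round(r['conf'],2),ray('wrist',r['at'],z).round(1))
```

```text
[573.84222948 232.37277473 244.68707436] [ 0.00129253  0.236058    0.97173735 -0.00121068]
[509. 266. 385.] [[ 0.46  0.89 -0.  ]
 [ 0.86 -0.44  0.27]
 [ 0.24 -0.12 -0.96]]
mouth [289. 195.] 0.57 [570.2 248.   82. ]
canister [285. 183.] 0.61 [571.4 245.4   0. ]
ring_axis [288. 194.] 0.85 [568.7 249.4  74. ]
```

View pics/w1.png

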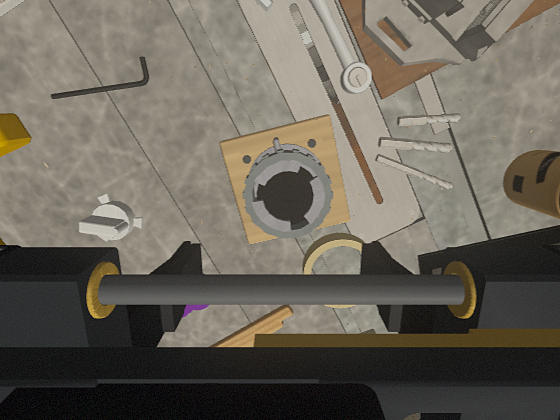

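The wrist view shows the ring at about (287,194), with gaps visible and the handle at (277,143). I'll rectify it to the z=82 plane.

```bash
cat >> h.py <<'E'
def rect(cam,im,c,half,z,n=400):
    src=[];dst=[]
    for dx,dy,u,v in((half,half,0,0),(half,-half,n,0),(-half,half,0,n),(-half,-half,n,n)):
        src.append(proj(cam,[c[0]+dx,c[1]+dy,z]));dst.append([u,v])
    H=cv2.getPerspectiveTransform(np.float32(src),np.float32(dst))
    return cv2.warpPerspective(im,H,(n,n),flags=cv2.INTER_CUBIC)  # up=+x, left=+y
E
python3 - <<'E'
from h import *
im=grab('wrist');t=grab('top')
c=(572,242)
A=rect('wrist',im,c,60,82);B=rect('top',t,c,60,82)
for I in(A,B):
    for k in range(0,121,10):
        p=int(k*400/120); L=12 if k%60==0 else 6
        cv2.line(I,(p,0),(p,L),(255,0,0),1);cv2.line(I,(0,p),(L,p),(255,0,0),1)
    cv2.circle(I,(200,200),int(44.5/.3),(255,0,0),1);cv2.circle(I,(200,200),2,(255,0,0),1)
cv2.imwrite('pics/r1.png',np.hstack([A,B])[:,:,::-1])
E
```

```text
(no output)
```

View pics/r1.png

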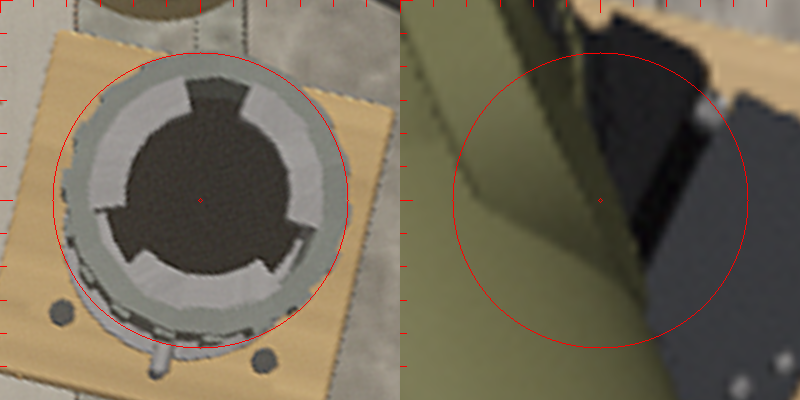

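Reading the rectified view (0.3 mm/px): the lip hole is centred at (208,192), so the mouth is at about (574.3, 239.6). The gaps are at about -5.5°, 114.5° and -125.5° in world yaw. Next, the cap.

Call:
{"fn": "jog_arm", "kwargs": {
  "motion": [
    [-0.016,-0.07,0.01,0,0,0,0],
    [-0.016,-0.07,0.01,0,0,0,0],
    [-0.016,-0.07,0.01,0,0,0,0],
    [-0.016,-0.07,0.01,0,0,0,0],
    [0,0,0,0,0,0,0]
  ]
}}

```text
t: 2.85
ee_pos: [517.7, 25.6, 214.5]
tool_rot: [-0.0, 0.234, 0.972, -0.001]
force: [0.0, 1.1, 0.9]
width: 87.0
```

Run:
```python
from h import *
s=status.get_state(); print(s['ee_pos'],s['tool_rot'],s['joints'])
im=grab('wrist')
for l,z in(('plug_cap',0),('cap_grip',32)):
  for r in vision.landmark_of(l,'wrist')[:3]: print(l,np.round(r['at']),round(r['conf'],2),ray('wrist',r['at'],z).round(1))
c=(520,24)
A=rect('wrist',im,c,50,45);B=rect('wrist',im,c,50,6)
for I in(A,B):
    for k in range(0,101,10):
        p=int(k*4); L=12 if k%50==0 else 6
        cv2.line(I,(p,0),(p,L),(255,0,0),1);cv2.line(I,(0,p),(L,p),(255,0,0),1)
    cv2.circle(I,(200,200),2,(255,0,0),1)
cv2.imwrite('pics/r2.png',np.hstack([A,B])[:,:,::-1])
```

```text
[517.68110743  25.56310323 214.49065862] [-1.06807972e-04  2.34189418e-01  9.72190842e-01 -5.20839524e-04] [-0.40155122  0.05475181  0.31236279  1.82683574 -0.0166826   1.26322582
  1.01345987]
plug_cap [285. 189.] 0.73 [521.   35.9   0. ]
plug_cap [362. 267.] 0.71 [648.7  75.5   0. ]
cap_grip [283. 195.] 0.65 [520.1  34.4  32. ]
cap_grip [372. 277.] 0.6 [648.   80.8  32. ]
```

View pics/r2.png

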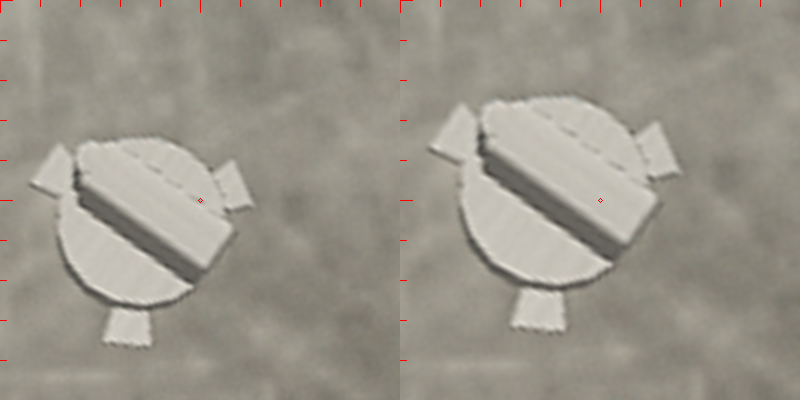

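In the rectified z=6 plane, the lug tips sit at (446,126), (669,148) and (539,329), a consistent 32 mm radius. That puts the cap centre at about (519.8, 36.2), and its x axis (the end of the bar over a lug) at about +54.7°. I'll turn the tool 98° clockwise while descending.

Call:
{"fn": "jog_arm", "kwargs": {
  "motion": [
    [0,0,0.01,0,0,1,0],
    [0,0,0.01,0,0,1,0],
    [0,0,0.01,0,0,1,0],
    [0,0,0.01,0,0,1,0],
    [0,0,0.01,0,0,1,0],
    [0,0,0.01,0,0,1,0],
    [0,0,0.01,0,0,1,0],
    [0,0,0.01,0,0,1,0],
    [0,0,0.01,0,0,1,0],
    [0,0,0.01,0,0,1,0]
  ]
}}

```text
t: 4.25
ee_pos: [519.3, 32.2, 139.4]
tool_rot: [-0.0, 0.74, 0.672, 0.0]
force: [0.1, -0.2, 0.1]
width: 87.2
```

Call:
{"fn": "jog_arm", "kwargs": {
  "motion": [
    [0,0,0,0,0,1,0],
    [0,0,0,0,0,1,0],
    [0,0,0,0,0,1,0],
    [0,0,0,0,0,1,0],
    [0,0,0,0,0,0.28,0],
    [0,0,0,0,0,0,0],
    [0,0,0,0,0,0,0]
  ]
}}

```text
t: 5.12
ee_pos: [519.0, 30.2, 139.5]
tool_rot: [-0.0, 0.886, 0.463, 0.0]
force: [0.6, 0.4, -0.2]
width: 87.1
```

```bash
cat >> h.py <<'E'
def axes():
    from scipy.spatial.transform import Rotation as R
    s=status.get_state();q=s['tool_rot'];M=R.from_quat([q[1],q[2],q[3],q[0]]).as_matrix()
    return s,M
def to(p,yaw_y=None):
    s,M=axes();d=M.T@(np.array(p)-s['ee_pos'])
    y=np.degrees(np.arctan2(M[1,1],M[0,1]))
    print('pos',s['ee_pos'].round(1),'yaw_y',y.round(1),'F',s['force'].round(1),'w',round(s['width'],1),'j7',s['joints'][6].round(2),'tiltz',M[:,2].round(3),'t',s['t'])
    print('shift mm',d.round(1),'units',(d/750).round(4))
    if yaw_y is not None: print('turn cw units',np.radians(y-yaw_y)/.12)
E
python3 - <<'E'
from h import *
im=grab('wrist')
to((519.8,36.2,41.5),-35.3)
for l,z in(('plug_cap',0),('cap_grip',32)):
  for r in vision.landmark_of(l,'wrist')[:3]: print(l,np.round(r['at']),round(r['conf'],2),ray('wrist',r['at'],z).round(1))
A=rect('wrist',im,(519.8,36.2),50,45);B=rect('wrist',im,(519.8,36.2),50,6)
for I in (A,B):
  cv2.circle(I,(200,200),2,(255,0,0),1);cv2.circle(I,(200,200),132,(255,0,0),1)
cv2.imwrite('pics/r3.png',np.hstack([A,B])[:,:,::-1])
E
```

```text
pos [518.9  30.  139.6] yaw_y -34.8 F [ 0.5 -0.7  0.4] w 87.0 j7 -0.67 tiltz [ 0.  0. -1.] t 5.175
shift mm [ 5.6 -2.8 98.1] units [ 0.0074 -0.0038  0.1308]
turn cw units 0.06604329187549189
plug_cap [280. 207.] 0.89 [517.8  29.6   0. ]
plug_cap [384.  78.] 0.74 [648.4  70.3   0. ]
cap_grip [400.  72.] 0.96 [650.   69.3  32. ]
cap_grip [279. 218.] 0.64 [517.   29.5  32. ]
```

View pics/r3.png

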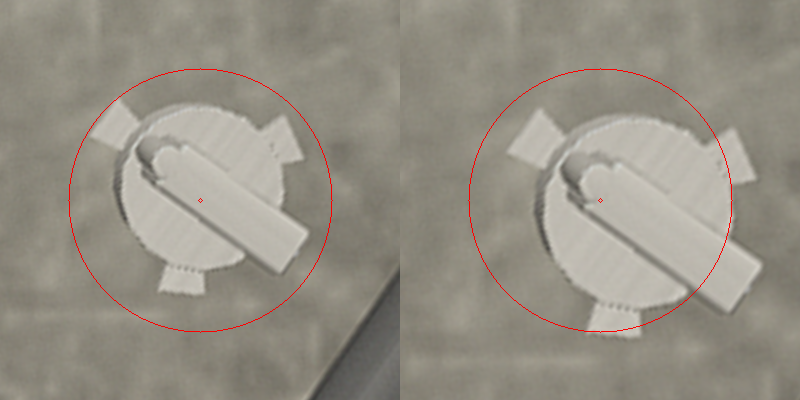

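Now that the arm has settled, the cap centre reads (518.2, 29.3) at yaw about 53.8°. The earlier value was biased because the arm was still moving. The TCP is almost exactly above it, so I'll descend.

Call:
{"fn": "jog_arm", "kwargs": {
  "motion": [
    [-0.0013,0,0.03,0,0,0.22,0],
    [0,0,0.03,0,0,0,0],
    [0,0,0.03,0,0,0,0],
    [0,0,0.022,0,0,0,0],
    [0,0,0.012,0,0,0,0],
    [0,0,0.004,0,0,0,0],
    [0,0,0,0,0,0,0],
    [0,0,0,0,0,0,0]
  ]
}}

```text
t: 6.28
ee_pos: [518.9, 28.9, 44.2]
tool_rot: [0.0, 0.893, 0.451, 0.001]
force: [-0.1, 0.0, 0.9]
width: 86.9
```

Run:
```python
from h import *
to((518.2,29.4,41.3),-36.2)
```

```text
pos [518.9  28.9  44.2] yaw_y -36.4 F [-0.1  0.   0.9] w 86.9 j7 -0.64 tiltz [ 0.001  0.    -1.   ] t 6.275
shift mm [-0.1 -0.9  2.9] units [-0.0001 -0.0011  0.0039]
turn cw units -0.03471615857684596
```

Call:
{"fn": "jog_arm", "kwargs": {
  "motion": [
    [0,-0.001,0.0035,0,0,0,0],
    [0,0,0,0,0,0,128],
    [0,0,0,0,0,0,255],
    [0,0,0,0,0,0,255],
    [0,0,0,0,0,0,255],
    [0,0,0,0,0,0,255],
    [0,0,0,0,0,0,255],
    [0,0,0,0,0,0,255]
  ]
}}

```text
t: 7.28
ee_pos: [517.8, 29.3, 41.0]
tool_rot: [-0.0, 0.893, 0.451, 0.0]
force: [0.4, -0.1, 0.0]
width: 25.2
```

Call:
{"fn": "jog_arm", "kwargs": {
  "motion": [
    [0,0,0,0,0,0,255],
    [0,0,0,0,0,0,255],
    [0,0,0,0,0,0,255],
    [0,0,-0.02,0,0,0,255],
    [0,0,-0.04,0,0,0,255],
    [0,0,-0.04,0,0,0,255],
    [0,0,-0.04,0,0,0,255],
    [0,0,0,0,0,0,255]
  ]
}}

```text
t: 8.28
ee_pos: [519.7, 29.5, 149.1]
tool_rot: [0.001, 0.893, 0.451, 0.003]
force: [0.1, 0.3, -2.0]
width: 13.9
```

Run:
```python
from h import *
to((574.3,239.6,160),23.9)
```

```text
pos [519.7  29.5 149.1] yaw_y -36.4 F [ 0.1  0.3 -2. ] w 13.9 j7 -0.7 tiltz [ 0.006  0.002 -1.   ] t 8.275
shift mm [201.5 -80.9 -10.2] units [ 0.2687 -0.1079 -0.0136]
turn cw units -8.777294677587232
```

Call:
{"fn": "jog_arm", "kwargs": {
  "motion": [
    [0.047,-0.02,-0.005,0,0,0,255],
    [0.047,-0.02,-0.005,0,0,0,255],
    [0.047,-0.02,-0.005,0,0,0,255],
    [0.047,-0.02,-0.005,0,0,0,255],
    [0,0,0,0,0,-1,255],
    [0,0,0,0,0,-1,255],
    [0,0,0,0,0,-1,255],
    [0,0,0,0,0,-1,255],
    [0,0,0,0,0,-1,255],
    [0,0,0,0,0,-1,255]
  ]
}}

```text
t: 9.52
ee_pos: [552.4, 178.1, 159.6]
tool_rot: [-0.0, 0.675, 0.737, -0.001]
force: [0.0, -0.3, -0.8]
width: 14.0
```

Call:
{"fn": "jog_arm", "kwargs": {
  "motion": [
    [0,0,0,0,0,-1,255],
    [0,0,0,0,0,-1,255],
    [0,0,0,0,0,-0.78,255],
    [0,0,0,0,0,0,255],
    [0,0,0,0,0,0,255],
    [0,0,0,0,0,0,255]
  ]
}}

```text
t: 10.28
ee_pos: [553.1, 178.4, 160.7]
tool_rot: [-0.0, 0.546, 0.838, -0.0]
force: [0.2, 0.1, -0.9]
width: 13.8
```

Run:
```python
from h import *
to((574.3,239.6,130),24.5)
im=grab('wrist')
c=(574.3,239.6)
A=rect('wrist',im,c,60,82);
cv2.circle(A,(200,200),83,(255,0,0),1);cv2.circle(A,(200,200),2,(255,0,0),1)
for k in range(3):
    a=np.radians(-5.5+120*k);d=np.array([-np.sin(a),-np.cos(a)])
    cv2.line(A,tuple((200+d*60).astype(int).tolist()),tuple((200+d*125).astype(int).tolist()),(255,0,0),1)
cv2.imwrite('pics/r4.png',np.hstack([A,im[10:410,80:480]])[:,:,::-1])
for r in vision.landmark_of('mouth','wrist')[:2]: print(np.round(r['at']),round(r['conf'],2),ray('wrist',r['at'],82).round(1))
for r in vision.landmark_of('cap_grip','wrist')[:2]: print(np.round(r['at']),round(r['conf'],2),ray('wrist',r['at'],152).round(1))
```

```text
pos [553.1 178.4 160.7] yaw_y 23.9 F [ 0.2  0.1 -0.9] w 13.8 j7 0.1 tiltz [-0. -0. -1.] t 10.275
shift mm [47.4 44.2 30.7] units [0.0632 0.0589 0.0409]
turn cw units -0.09032165005859118
[346. 161.] 0.83 [574.3 239.6  82. ]
[280. 269.] 0.63 [552.5 179.  152. ]
[ 83. 193.] 0.39 [450.9 177.4 152. ]
```

View pics/r4.png

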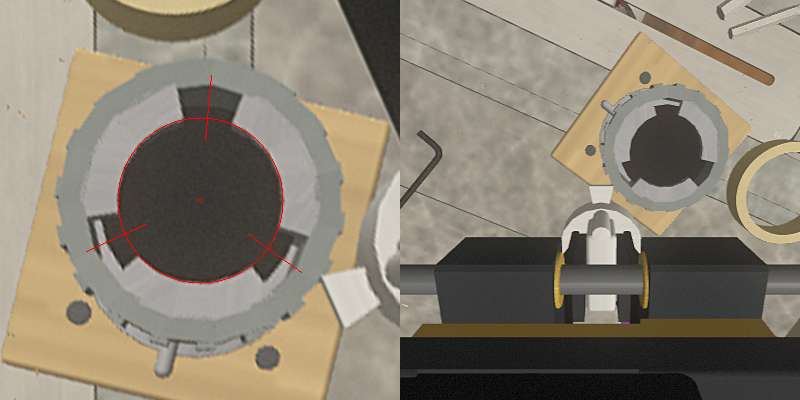

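The ring's hole coincides with the predicted circle and gap marks, and the landmark also gives (574.3, 239.6). The cap is held with its lug end ahead. I'll move over the mouth.

Call:
{"fn": "jog_arm", "kwargs": {
  "motion": [
    [0.0316,0.0295,0,0,0,-0.09,255],
    [0.0316,0.0294,0,0,0,0,255],
    [0,0,0.02,0,0,0,255],
    [0,0,0.018,0,0,0,255],
    [0,0,0,0,0,0,255],
    [0,0,0,0,0,0,255]
  ]
}}

```text
t: 11.18
ee_pos: [574.3, 238.8, 132.7]
tool_rot: [0.0, 0.541, 0.841, 0.0]
force: [0.2, -0.1, 0.0]
width: 13.9
```

Run:
```python
from h import *
to((574.3,239.6,124),24.5)
im=grab('wrist','w5.png')
s=status.get_state()
z=s['ee_pos'][2]-41+6
A=rect('wrist',im,(574.3,239.6),50,z)
cv2.circle(A,(200,200),132,(255,0,0),1);cv2.circle(A,(200,200),2,(255,0,0),1)
t=grab('side');u,v=proj('side',(574,240,90)).astype(int)
T=cv2.resize(t[v-60:v+40,u-50:u+50],(400,400),interpolation=cv2.INTER_CUBIC)
cv2.imwrite('pics/r5.png',np.hstack([A,T])[:,:,::-1])
```

```text
pos [574.3 238.8 132.7] yaw_y 24.5 F [ 0.2 -0.1  0. ] w 13.9 j7 0.03 tiltz [ 0. -0. -1.] t 11.175
shift mm [0.7 0.4 8.7] units [0.0009 0.0005 0.0115]
turn cw units -0.004668514926939568
```

View pics/r5.png

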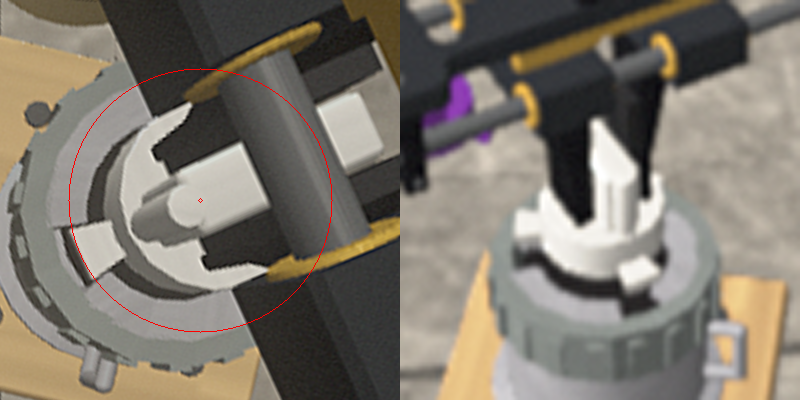

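The lug sits over the gap in both views. I'll descend gently.

Call:
{"fn": "jog_arm", "kwargs": {
  "motion": [
    [0.0009,0.0005,0.008,0,0,0,255],
    [0,0,0.0035,0,0,0,255],
    [0,0,0.0015,0,0,0,255],
    [0,0,0.0015,0,0,0,255],
    [0,0,0,0,0,0,255],
    [0,0,0,0,0,0,255]
  ]
}}

```text
t: 12.02
ee_pos: [574.2, 240.5, 121.7]
tool_rot: [0.0, 0.541, 0.841, 0.0]
force: [-0.7, -0.1, -0.9]
width: 13.7
```

Call:
{"fn": "jog_arm", "kwargs": {
  "motion": [
    [0,0,0.0015,0,0,0,255],
    [0,0,0.0015,0,0,0,255],
    [0,0,0.0015,0,0,0,255],
    [0,0,0.0015,0,0,0,255],
    [0,0,0,0,0,0,255],
    [0,0,0,0,0,0,255]
  ]
}}

```text
t: 12.78
ee_pos: [574.3, 240.2, 117.4]
tool_rot: [0.0, 0.541, 0.841, 0.0]
force: [-1.2, -1.5, 2.1]
width: 13.6
```

Call:
{"fn": "jog_arm", "kwargs": {
  "motion": [
    [0,0,0.002,0,0,0,255],
    [0,0,0.002,0,0,0,255],
    [0,0,0.002,0,0,0,255],
    [0,0,0.002,0,0,0,255],
    [0,0,0.002,0,0,0,255],
    [0,0,0,0,0,0,255],
    [0,0,0,0,0,0,255]
  ]
}}

```text
t: 13.65
ee_pos: [574.3, 240.2, 110.2]
tool_rot: [0.0, 0.541, 0.841, 0.0]
force: [-2.7, -3.3, 6.1]
width: 13.6
```

Call:
{"fn": "jog_arm", "kwargs": {
  "motion": [
    [-0.0005,-0.001,0.002,0,0,0,255],
    [0,0,0.002,0,0,0,255],
    [0,0,0.0005,0,0,0,255],
    [0,0,0,0,0,0,255],
    [0,0,0,0,0,0,255]
  ]
}}

```text
t: 14.28
ee_pos: [574.3, 240.2, 107.6]
tool_rot: [0.0, 0.541, 0.841, 0.001]
force: [-1.9, -2.4, 8.9]
width: 13.9
```

Call:
{"fn": "jog_arm", "kwargs": {
  "motion": [
    [-0.0004,-0.0006,0.001,0,0,0,255],
    [0,0,0,0,0,0.5,255],
    [0,0,0,0,0,0.5,255],
    [0,0,0,0,0,0.5,255],
    [0,0,0,0,0,0.5,255],
    [0,0,0,0,0,0,255],
    [0,0,0,0,0,0,255]
  ]
}}

```text
t: 15.15
ee_pos: [574.2, 240.4, 107.1]
tool_rot: [0.0, 0.637, 0.771, 0.002]
force: [-0.7, -2.1, 8.5]
width: 13.9
```

Run:
```python
from h import *
to((574.3,239.6,107),-24.5)
print(status.get_state()['wrist_torque'])
```

```text
pos [574.2 240.4 107.1] yaw_y 10.8 F [-0.7 -2.1  8.5] w 13.9 j7 -0.19 tiltz [ 0.003  0.002 -1.   ] t 15.15
shift mm [-0.8 -0.1  0.1] units [-0.001  -0.0001  0.0001]
turn cw units 5.135762218735508
[-0.54076582  0.37059416 -0.00142626]
```

It has turned 13.7° with no resisting torque, so the lugs are passing under the lands. I'll carry on to the pockets.

Call:
{"fn": "jog_arm", "kwargs": {
  "motion": [
    [0,0,0,0,0,0.7,255],
    [0,0,0,0,0,0.7,255],
    [0,0,0,0,0,0.7,255],
    [0,0,0,0,0,0.7,255],
    [0,0,0,0,0,0.7,255],
    [0,0,0,0,0,0.7,255],
    [0,0,0,0,0,0.7,255],
    [0,0,0,0,0,0.2,255],
    [0,0,0,0,0,0,255],
    [0,0,0,0,0,0,255]
  ]
}}

```text
t: 16.4
ee_pos: [574.0, 240.3, 106.9]
tool_rot: [-0.0, 0.84, 0.543, 0.001]
force: [-1.1, -2.4, 9.3]
width: 14.1
```

Run:
```python
from h import *
to((574.3,239.6,113),-24.5)
print(status.get_state()['wrist_torque'])
```

```text
pos [574.  240.3 106.9] yaw_y -24.2 F [-1.1 -2.4  9.3] w 14.1 j7 -0.77 tiltz [ 0.002  0.002 -1.   ] t 16.4
shift mm [-0.4  0.6 -6.1] units [-0.0006  0.0008 -0.0082]
turn cw units 0.03813376304065986
[-0.58861878  0.50323823  0.05367632]
```

Call:
{"fn": "jog_arm", "kwargs": {
  "motion": [
    [0,0,-0.002,0,0,0,255],
    [0,0,-0.002,0,0,0,255],
    [0,0,-0.002,0,0,0,255],
    [0,0,-0.0015,0,0,0,255],
    [0,0,0,0,0,0,255],
    [0,0,0,0,0,0,255]
  ]
}}

```text
t: 17.15
ee_pos: [573.9, 240.2, 111.8]
tool_rot: [-0.0, 0.84, 0.543, 0.001]
force: [0.2, -0.7, 5.7]
width: 14.2
```

Call:
{"fn": "jog_arm", "kwargs": {
  "motion": [
    [0,0,-0.001,0,0,0,255],
    [0,0,-0.0005,0,0,0,255],
    [0,0,0,0,0,0,255],
    [0,0,0,0,0,0,255]
  ]
}}

```text
t: 17.65
ee_pos: [573.8, 240.2, 112.6]
tool_rot: [-0.0, 0.84, 0.543, 0.001]
force: [2.9, 1.5, 4.4]
width: 14.2
```

Call:
{"fn": "jog_arm", "kwargs": {
  "motion": [
    [0,0,0,0,0,0,215],
    [0,0,0,0,0,0,180],
    [0,0,0,0,0,0,100],
    [0,0,0,0,0,0,0],
    [0,0,0,0,0,0,0],
    [0,0,0,0,0,0,0]
  ]
}}

```text
t: 18.4
ee_pos: [571.4, 239.4, 111.0]
tool_rot: [-0.001, 0.84, 0.543, -0.002]
force: [0.7, 1.0, -0.0]
width: 56.0
```

Call:
{"fn": "jog_arm", "kwargs": {
  "motion": [
    [0,0,-0.01,0,0,0,0],
    [0,0,-0.03,0,0,0,0],
    [0,0,-0.06,0,0,0,0],
    [0,0,-0.06,0,0,0,0],
    [-0.05,0,0,0,0,0,0],
    [-0.05,0,0,0,0,0,0],
    [0,0,0,0,0,0,0],
    [0,0,0,0,0,0,0]
  ]
}}

```text
t: 19.4
ee_pos: [542.3, 171.3, 232.1]
tool_rot: [-0.0, 0.84, 0.543, 0.0]
force: [0.0, -0.2, 0.0]
width: 87.0
```

Run:
```python
from h import *
to((574,240,113))
a=grab('wrist')
A=rect('wrist',a,(574.3,239.6),60,90)
t=grab('side');u,v=proj('side',(574,240,90)).astype(int)
T=cv2.resize(t[v-50:v+50,u-50:u+50],(400,400),interpolation=cv2.INTER_CUBIC)
cv2.imwrite('pics/r6.png',np.hstack([A,T])[:,:,::-1])
for r in vision.landmark_of('cap_grip','wrist')[:2]: print(np.round(r['at']),round(r['conf'],2),ray('wrist',r['at'],104).round(1))
```

```text
pos [542.3 171.3 232.1] yaw_y -24.3 F [ 0.  -0.2  0. ] w 87.0 j7 -0.73 tiltz [-0.  0. -1.] t 19.4
shift mm [ 75.6   0.7 119.2] units [0.1008 0.0009 0.1589]
[405. 235.] 0.85 [632.9 105.7 104. ]
[280. 117.] 0.73 [573.2 242.6 104. ]
```

View pics/r6.png

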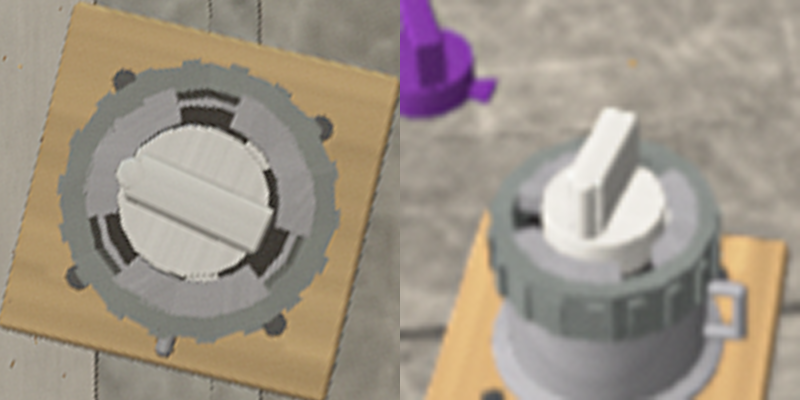

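The gaps at (208,107), (110,245) and (272,255) are empty and the lugs are out of sight under the lip. The bar's lug end points to about 66°, as expected, and the cap looks level in the side view. Handing in.

```bash
python3 -c "
from cell import manip; print(manip.hand_in())"
```

```text
the job is handed in; nothing more can be done
None
```

The aluminium cap is locked on the canister, and I handed the job in at about 19.5 s with the gripper open and well clear.

**What I did:** I gripped the cap by its bar and lined its lugs up with the ring's gaps, which I found by eye. It dropped in, and I pressed it to about -16 mm (highest reading 9.3 N). I turned it about 49° clockwise with almost no resisting torque, eased it up against the spring and released it.

**Last checks:** The final wrist and side views show the gaps empty, the lugs hidden under the lip, and the bar at about 66°, as expected. The cap looks level in the side view.

**Checks that failed or disagreed:**
- **Cap position:** my first measurement of the cap was about 7 mm off because the arm was still settling. I measured again before gripping.
- **Force at release:** I let go at about -9.5 to -10 mm with 4.4 N still on the tool, so I never felt the cap bear fully against the pocket ceiling. The locked state rests on those final pictures.
- **Bystanders:** I did not measure the tape measure, tape roll and hex key again at the end. The arm's path stayed well clear of them.

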